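# Zero the bench thickness gauge on the master and check a chip-cutter spacer

## Robot

A 6-joint arm with a two-finger parallel gripper is mounted at the origin on a cart in front of the work surface, level with it; the furniture and walls round the work are solid. World frame = base frame: x ahead of the robot, y to its left, z up, the work surface at z = 0. Lengths are in mm, angles in rad, forces in N, time in s.
With the tool pointing down it reaches from about 350 to 875 mm from the base axis. Payload 4.2 kg.
Tool frame: the origin (TCP) lies midway between the tips of the shut fingers; the grasp point (between the pads) lies 19 mm behind it; z points along the fingers, y is the line along which they close (so a half turn about z gives the same grasp; the last joint's range is limited). The gripper opens to 85 mm and grips with 20 to 120 N. Pads are 22 mm wide; open, the fingers measure 114 mm over their backs; the gripper's body (76 mm by 85 mm) begins 54 mm behind the grasp point. The pads swing forward as they close: fully open they stand 13 mm farther back than shut.
Start: joints at [1.389, 0.385, 0.008, 0, -1.194, -0.259], TCP at [266.631, 565.25, 231.312] pointing down, gripper open.
Joint ranges: [-3.14, 3.14], [-1.21, 2.06], [-1.07, 1.41], [-3.16, 2.05], [-2.99, -0.16], [-3.1, 3.1]. Speed limits (rad/s): [2.79, 2.79, 3.14, 3.14, 3.14, 3.14].

## Interface

Orientations are given as a unit quaternion [x, y, z, w].
In Python, from bench import arm, eyes, nets gives the robot as it stands.
- The arm moves only by the tool apply_moves, never from a script. Its arguments are lists of equal length, an entry for each row: "delta_rot": the turn, a rotation vector about the tool's x, y, z as a fraction of full scale, a list of three; "xyz": the shift along the tool's x, y, z as a fraction of full scale, a list of three; "hand": the gripper command: -1 is fully open, 1 is shut, values between are in proportion. In form: {"delta_rot": [[ax, ay, az], ...], "xyz": [[dx, dy, dz], ...], "hand": [hand, ...]}. A call has 1 to 20 rows; each row shifts and turns the commanded pose from where the row before left it, along the tool's axes as they then stand; what a row does not reach is not made up. Full scale, the value 1, is 0.025 m for a shift and 6 degrees for a turn. A row lasts 1/12 s, in which the tool goes at most 41.7 mm and 7.16 degrees, less where a joint would pass 70% of its speed; a pose out of reach is approached as far as the arm can. A call with a number of a shift or a turn outside -1 to 1 is refused whole. A call with a gripper value outside its range is refused whole. The fingers move at their own pace and stop on an object; the grip force is fixed at half the most. Time passes only in rows, so rows that do not move let the fingers close. It gives the time, the measured TCP pose, the force, the opening and the grip force at its end, in the units of the state.
- arm.read_state(): the state, without advancing time (a new reading comes with each control period).
- eyes.get_image(name): name is "scene" or "top" or "wrist"; returns a dict with "frame" (480x640x3 uint8, red, green, blue), "range_z" (480x640 float32, mm along the optical axis (not along the pixel's ray), 0 where there is no reading), "camera_matrix" (3x3 intrinsics, pixels), "R" (3x3) and "t" (3): a world point X has camera coordinates R X + t; the wrist camera has in their place "hand_eye" (4x4, takes a point from camera to tool coordinates, whose origin is the TCP and whose axes are the flange's). Camera axes: x right, y down, z forward; pixel columns grow to the right and rows downward; lengths in mm; the calibration is good to about 2 mm. A picture is of the moment at which its call begins: read the wrist's pose just before it.
- arm.job_done(): hands the job in; it is judged then, once.
Trained networks look in a picture, given as the dict that the camera call returned (one of the last four; its "shot" number tells which), for a name from the list of things; names that differ only in an ending like _2 or _b are one class to them, and where a whole thing is asked for, a point or a joint stands for the part that bears it (a point fixed in the world has none). Each returns a list of dicts, best first, with "score" (0 to 1); they miss things now and then, are a little off and sometimes report something else, mostly with a low value. They report only what shows in the picture. A call takes as long as a camera call. They do not tell look-alikes from the thing itself.
- nets.look_for(name, picture): "bbox" ([left, top, right, bottom] in pixels, round what is visible of it).
- nets.masks_of(name, picture): "region" (480x640 bool, what is visible of it) and "bbox" ([left, top, right, bottom] in pixels, round what is visible of it).
The state is a dict: "clock": time; "joints": joint angles; "joint_vel": joint speeds; "joint_efforts": joint torques, N m; "position": TCP position; "ee_rot": TCP orientation; "contact_force": force on the tool from outside, world axes, zero at the start; "wrist_torque": the same for the moment, N m; "gripper_width": finger opening in mm; "grasp_force": force on a finger pad.
Only numpy, scipy, OpenCV 4.12 (cv2) and the standard library are available. Lean on these libraries where they do the work, as an engineer would, in place of code of your own. Each camera call takes 0.05 s, during which the arm holds its last target. There are 200 camera calls.

## Task

A chip-cutter spacer has to be checked for wear on the dial thickness gauge. Push the plain master block foot-down into the gauge's sprung jaw until it is fully home on the depth stop (feel for it, do not ram it), and turn the dial's bezel until the broad zero bar lies under the needle. Then stand the master upright back on the rubber mat and push the slotted spacer fully home in the jaw in its place, without disturbing the zero; leave it there to be read, and leave the other things on the worktop alone.

Things in the scene. Friction and masses are not known exactly. Their poses are not given: they have to be found in the camera images.
- gauge: bench thickness gauge, fixed: grey cast bed 96 (x) x 212 (y) x 14 mm; origin at the centre of its underside, on the worktop. Its y axis is the measuring line: dial lying face up at y = -45 mm, jaw at y = +40 mm. The jaw is the gap between a sprung ball-ended spindle from the dial side and a flat upright anvil. On both sides of the jaw in x there is free space above the bed
- anvil: flat upright steel anvil of the gauge, fixed: face 26 mm wide, reaching to 64 mm above the worktop; origin on its face at bed height (14 mm above the worktop), axes as the gauge's; the block's broad face lies against it, on its -y side. Clamped within 0.7 mm of 9 mm from the jaw's middle
- spindle (a joint): travel (m) of the sprung spindle from the empty jaw towards the dial, 0 to 0.009. Its 12 mm ball, 48 mm above the worktop, then stands 14 mm (+-0.7) from the anvil. It presses with about 2 N at first, 3 N on a block; pushing a block down past it takes up to about 8 N
- gauge_jaw (a point): middle of the jaw (gauge frame x = 0, y = +40 mm, 16 mm above the worktop), above which the middle of the master's foot belongs; axes as the gauge's. Under it is the depth stop, a flat screw head 16 mm across, left by the last user anywhere from 18 to 35 mm above the worktop: it must be felt, as a firm stop. More than 25 N from a block harms it
- dial_axis (a point): centre of the dial at the top of the bezel, 66 mm above the worktop; axes as the gauge's. The bezel is a knurled dark steel ring 58 mm across, its side 52 to 66 mm above the worktop, with free space round it above 53 mm. The face inside is white with black graduations, each 0.157 rad, and turns with the bezel
- bezel (a joint): angle of bezel and dial face, rad, growing clockwise from above; slight friction (0.05 N m), stays where it is left. The zero bar is under the needle when this equals the needle's angle
- needle (a joint): angle of the dial's needle, rad, growing clockwise from above, in the same sense and from the same origin as the bezel's; 0 with the jaw empty, 0.5 rad for each mm that the spindle is pushed back (about 2 on the master, less on a thinner part)
- zero_mark (a point): outer end of the broad black zero bar on the dial face, 22 mm from the dial's axis; its x axis points outwards
- needle_tip (a point): tip of the needle, 22 mm from the dial's axis, 64 mm above the worktop; its x axis points outwards
- master: master: plain solid steel block without slot or hole, 36 wide (x) x 18 thick (y) x 60 mm tall, 0.28 kg, standing upright; origin at the centre of its foot. The lowest 10 mm of its two broad faces taper to a foot 10 mm thick. In the jaw its thickness lies along the gauge's y, either way round; it is best gripped across its 36 mm width
- spacer: spacer to be checked: steel block 36 wide (x) x about 17 thick (y) x 60 mm tall, about 0.24 kg, with a slot 10 mm wide and 14 mm deep open at its top (running along y) and a hole below it, standing upright; origin at the centre of its foot, which tapers like the master's
- bench_mat: black rubber mat, 110 (x) x 160 (y) x 6 mm with a 2 mm raised edge, fixed on the worktop; origin at the centre of its underside. Master and spacer stand on it at the start, about 74 mm apart along its y, in either order
- order_pad: order pad 116 x 74 x 9 mm lying on the worktop, to be left alone
- marker_pen: marker pen 134 mm long lying on the worktop, to be left alone
- tin_1: tin, 57 mm across and 72 mm tall, standing on the worktop, to be left alone
- sauce_tub_1: lidded dip tub 66 x 73 x 37 mm on the worktop, to be left alone
Mind the look-alikes: they are no part of the job. What is shaped like the master but red or yellow is not meant. What is shaped like the spacer but red is not meant.

How it is judged:
By the outcome, as a careful person would: the job done as asked, in the order asked, and still so for the second after the job is handed in, with the robot touching nothing.
It also fails if it takes over 72 s, if anything falls off the work surface, if the arm or the gripper's body presses on something with over 40 N, if the wrist force passes 120 N, or if a joint passes its speed limit or range.

## Working session

There is one attempt and no reset: what is moved stays moved. The work goes in short steps, Python scripts to look and compute and a tool call to move; the robot and the scene stay as the last step left them, time stands still between calls to the robot, and variables do not carry over. Pictures are saved under pics/ and viewed, at most 11 in all, crops included, and the job is handed in when it is done.

Besides the shell and the picture viewer there is one more tool, called after "Emit:" in YAML: its name, and indented under it one key for each argument. apply_moves: Moves the arm, as the interface text tells. Its arguments: {"type":"object","properties":{"delta_rot":{"type":"array"},"xyz":{"type":"array"},"hand":{"type":"array"}},"required":["delta_rot","xyz","hand"]}

```bash
mkdir -p pics; ls; cat > h.py <<'E'
import numpy as np, cv2
from bench import arm, eyes, nets
def save(p,f): cv2.imwrite(p,cv2.cvtColor(f,cv2.COLOR_RGB2BGR))
def world(im,mask=None):
    K=im["camera_matrix"];z=im["range_z"];v,u=np.mgrid[0:480,0:640]
    P=np.stack([(u-K[0,2])/K[0,0]*z,(v-K[1,2])/K[1,1]*z,z],-1)
    return (P-np.array(im["t"]))@np.array(im["R"])
E
python3 - <<'E'
from h import *
s=arm.read_state();print({k:np.round(v,3) for k,v in s.items()})
a=eyes.get_image("scene");b=eyes.get_image("top")
save("pics/scene.png",a["frame"]);save("pics/top.png",b["frame"])
W=world(b);np.save("topW.npy",W);print(b["R"],b["t"],b["camera_matrix"])
for n in ["master","spacer","gauge","bench_mat","bezel","anvil","needle_tip","zero_mark"]:
    for d in nets.masks_of(n,b)[:4]:
        r=d["region"]&(b["range_z"]>0);p=W[r]
        if len(p):print(n,round(d["score"],2),np.round(d["bbox"]),"med",np.round(np.median(p,0)),"zmax",np.round(np.percentile(p[:,2],95)))
E
```

```text
pics
{'clock': np.float64(0.0), 'joints': array([ 1.389,  0.386,  0.007, -0.   , -1.194, -0.259]), 'joint_vel': array([-0.001, -0.001,  0.002, -0.   ,  0.002,  0.001]), 'joint_efforts': array([ 0.0000e+00, -3.9229e+01,  1.8840e+01,  4.1860e+00, -5.0000e-03,
       -0.0000e+00]), 'position': array([266.397, 564.737, 230.231]), 'ee_rot': array([ 0.976, -0.219, -0.   ,  0.001]), 'contact_force': array([-0.253,  0.487,  0.115]), 'wrist_torque': array([-0.015,  0.016, -0.024]), 'grasp_force': np.float64(0.0), 'gripper_width': np.float64(85.147)}
[[ 7.94185652e-02 -9.96841236e-01  4.92640920e-04]
 [-9.74445433e-01 -7.77384364e-02 -2.10743524e-01]
 [ 2.10116132e-01  1.62568966e-02 -9.77541265e-01]] [ -40.61906082  581.13623224 1197.36292817] [[479.89398932   0.         316.62903153]
 [  0.         479.89398932 239.56700906]
 [  0.           0.           1.        ]]
master 0.74 [220. 214. 236. 227.] med [617. 253.  56.] zmax 62.0
master 0.55 [263. 288. 275. 308.] med [422. 112.  58.] zmax 63.0
master 0.53 [232. 247. 239. 267.] med [517. 220.  63.] zmax 69.0
spacer 0.62 [191. 211. 207. 226.] med [616. 324.  55.] zmax 63.0
spacer 0.55 [204. 256. 212. 273.] med [498. 291.  56.] zmax 68.0
spacer 0.4 [276. 235. 358. 276.] med [550.  -3.  15.] zmax 65.0
gauge 0.73 [276. 236. 358. 274.] med [550.  -5.  14.] zmax 65.0
bench_mat 0.79 [191. 244. 256. 293.] med [491. 257.   6.] zmax 11.0
bezel 0.56 [319. 240. 346. 262.] med [558. -39.  63.] zmax 67.0
anvil 0.51 [282. 250. 297. 263.] med [538.  70.  30.] zmax 66.0
zero_mark 0.7 [325. 240. 343. 261.] med [558. -43.  63.] zmax 68.0
```

```bash
python3 - <<'E'
from h import *
f=cv2.imread("pics/top.png");c=f[190:320,170:370];cv2.imwrite("pics/topc.png",cv2.resize(c,None,fx=4,fy=4,interpolation=cv2.INTER_CUBIC)[:600])
E
```

```text
(no output)
```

View pics/topc.png

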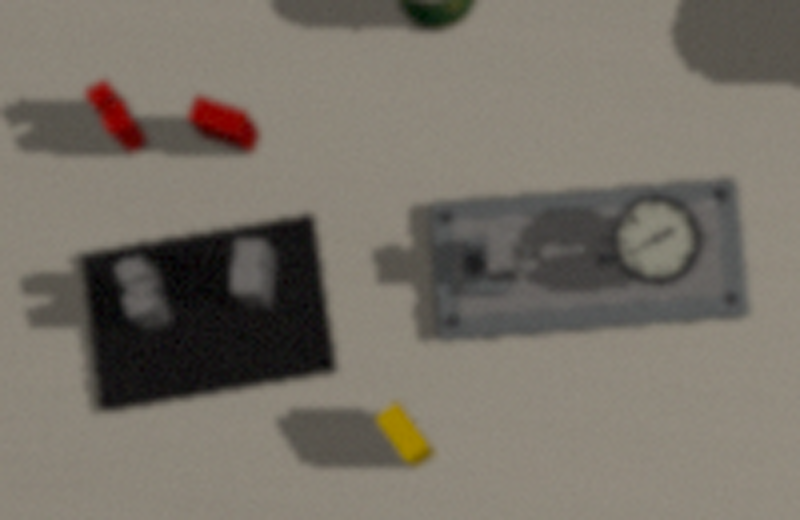

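View pics/scene.png

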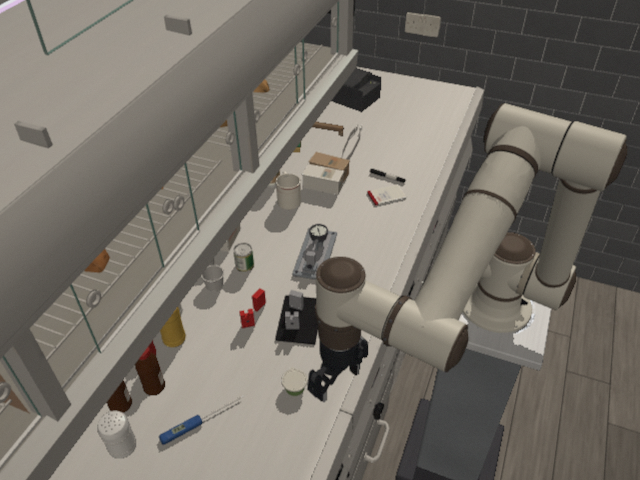

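The top view shows grey plain master at about (233,257) and grey slotted spacer at about (205,262), both on the black mat. The red pair at (197,218) and (225,220) and the yellow block at (270,298) are look-alikes. The gauge lies with its jaw towards +y and the dial at about (334,250).

```bash
cat >> h.py <<'E'
from scipy.spatial.transform import Rotation as Ro
def tool(): 
    s=arm.read_state(); return np.array(s["position"]),Ro.from_quat(s["ee_rot"]).as_matrix(),s
def rect(p): 
    (c,(w,h),a)=cv2.minAreaRect(np.float32(p[:,:2])); 
    if w<h: w,h,a=h,w,a+90
    return np.round(c,1),round(w,1),round(h,1),round((a+90)%180-90,1)   # long-axis direction deg
def plan(target,yaw=None):
    """shift in tool axes (units of 25mm) and turn about tool z (units of 6deg); yaw = world angle of tool x (deg)"""
    p,R,s=tool(); d=R.T@(np.array(target)-p)/25
    print("pos",p.round(1),"yaw",np.degrees(np.arctan2(R[1,0],R[0,0])).round(2),"shift units",d.round(3))
    if yaw is not None:
        cur=np.degrees(np.arctan2(R[1,0],R[0,0])); print("turn units",round(-(((yaw-cur)+90)%180-90)/6,3))
E
python3 - <<'E'
from h import *
W=np.load("topW.npy")
def box(u0,v0,u1,v1,z0,z1):
    p=W[v0:v1,u0:u1].reshape(-1,3);return p[(p[:,2]>z0)&(p[:,2]<z1)]
for n,a in dict(master=(225,240,243,272,60,72),spacer=(196,246,216,278,60,72),gauge=(270,230,365,285,9,19),mat=(180,240,262,300,4,9),bezel=(315,234,350,266,58,72),anvil=(280,245,300,270,58,70)).items():
    p=box(*a);print(n,len(p),rect(p),p.mean(0).round(1))
plan([517,220,160],-7)
E
```

```text
master 101 (array([520. , 222.9]), 34.8, 18.4, 4.3) [519.8 222.7  65.1]
spacer 69 (array([501.2, 294.5]), 36.5, 16.3, 23.2) [501.1 294.2  65.4]
gauge 1899 (array([551.5,  12.4]), 229.6, 95.9, -80.8) [549.    6.2  13.8]
mat 1426 (array([491.6, 260.3]), 220.8, 162.3, -84.0) [493.3 256.2   6.2]
bezel 374 (array([559.9, -41.1]), 57.8, 55.9, -39.3) [560.  -40.2  63.4]
anvil 66 (array([543.5,  60.7]), 24.5, 18.2, 6.5) [543.4  61.   63.5]
pos [266.6 565.2 231.3] yaw -25.26 shift units [14.949  8.216  2.852]
turn units -3.043
```

Emit:
apply_moves:
  xyz:
    - [0.88, 0.475, 0]
    - [0.88, 0.475, 0]
    - [0.88, 0.475, 0]
    - [0.88, 0.475, 0]
    - [0.88, 0.475, 0]
    - [0.88, 0.475, 0]
    - [0.88, 0.475, 0]
    - [0.88, 0.475, 0]
    - [0.88, 0.475, 0]
    - [0.88, 0.475, 0]
    - [0.88, 0.475, 0]
    - [0.88, 0.475, 0]
    - [0.88, 0.475, 0]
    - [0.88, 0.475, 0]
    - [0.88, 0.475, 0]
    - [0.88, 0.475, 0]
    - [0.88, 0.475, 0]
  delta_rot:
    - [0, 0, 0]
    - [0, 0, 0]
    - [0, 0, 0]
    - [0, 0, 0]
    - [0, 0, 0]
    - [0, 0, 0]
    - [0, 0, 0]
    - [0, 0, 0]
    - [0, 0, 0]
    - [0, 0, 0]
    - [0, 0, 0]
    - [0, 0, 0]
    - [0, 0, 0]
    - [0, 0, 0]
    - [0, 0, 0]
    - [0, 0, 0]
    - [0, 0, 0]
  hand: [-1, -1, -1, -1, -1, -1, -1, -1, -1, -1, -1, -1, -1, -1, -1, -1, -1]

```text
clock: 1.92
position: [519.4, 222.0, 231.5]
ee_rot: [0.976, -0.219, 0.0, -0.0]
contact_force: [0.1, 0.9, 0.6]
gripper_width: 85.4
grasp_force: 0.0
```

Emit:
apply_moves:
  xyz:
    - [0, 0, 0]
    - [0, 0, 0]
    - [0, 0, 0]
    - [0, 0, 0]
    - [0, 0, 0]
    - [0, 0, 0]
    - [0, 0, 0]
    - [0, 0, 0]
    - [0, 0, 0]
    - [0, 0, 0]
    - [0, 0, 0]
    - [0, 0, 0]
  delta_rot:
    - [0, 0, 1]
    - [0, 0, 1]
    - [0, 0, 1]
    - [0, 0, 1]
    - [0, 0, 1]
    - [0, 0, 1]
    - [0, 0, 1]
    - [0, 0, 1]
    - [0, 0, 1]
    - [0, 0, 1]
    - [0, 0, 0.1]
    - [0, 0, 0]
  hand: [-1, -1, -1, -1, -1, -1, -1, -1, -1, -1, -1, -1]

```text
clock: 2.92
position: [518.8, 223.1, 231.4]
ee_rot: [0.733, -0.68, 0.0, -0.0]
contact_force: [0.7, 0.0, 0.6]
gripper_width: 85.2
grasp_force: 0.0
```

```bash
cat >> h.py <<'E'
def wworld(show=None):
    p,R,s=tool(); im=eyes.get_image("wrist")
    if show: save(show,im["frame"])
    K=im["camera_matrix"];z=im["range_z"];v,u=np.mgrid[0:480,0:640]
    P=np.stack([(u-K[0,2])/K[0,0]*z,(v-K[1,2])/K[1,1]*z,z],-1)
    H=np.array(im["hand_eye"]); return im,(P@H[:3,:3].T+H[:3,3])@R.T+p
E
python3 - <<'E'
from h import *
im,W=wworld("pics/w1.png");print(np.round(im["hand_eye"],3),im["camera_matrix"].round(1));_,_,s=tool();print(s["joints"].round(3),s["clock"])
for n in ["master","spacer","bench_mat"]:
    for d in nets.masks_of(n,im)[:3]:
        r=d["region"]&(im["range_z"]>0);p=W[r];q=p[(p[:,2]>61)&(p[:,2]<72)]
        print(n,round(d["score"],2),np.round(d["bbox"]),len(q),rect(q) if len(q)>20 else p.mean(0).round(1), np.median(q[:,2]) if len(q) else "")
plan([519.9,222.8,100],94)
E
```

```text
[[-0.00000e+00 -9.55000e-01 -2.96000e-01  7.60240e+01]
 [ 1.00000e+00 -1.00000e-03  1.00000e-03  2.16000e-01]
 [-1.00000e-03 -2.96000e-01  9.55000e-01 -1.43058e+02]
 [ 0.00000e+00  0.00000e+00  0.00000e+00  1.00000e+00]] [[381.3   0.  321.9]
 [  0.  381.3 240.4]
 [  0.    0.    1. ]]
[ 0.693  0.282 -0.143 -0.    -1.145 -0.618] 2.9667
master 0.95 [299. 193. 349. 228.] 948 (array([517.7, 222.9]), 35.9, 18.2, 2.4) 66.46726303221301
master 0.71 [422.  64. 482. 111.] 323 (array([419.8, 112.8]), 35.6, 17.4, 41.4) 61.39067271410403
master 0.69 [193. 214. 231. 267.] 191 (array([617.6, 256.3]), 35.0, 17.3, 74.4) 61.35961755554476
spacer 0.93 [318. 262. 361. 308.] 556 (array([498.7, 293.8]), 36.0, 18.1, 22.6) 66.44950066019949
spacer 0.89 [195. 280. 238. 324.] 48 (array([609. , 321.8]), 16.0, 12.2, -50.5) 61.28246433302073
spacer 0.55 [366. 390. 425. 444.] 0 [417.7 447.4  33. ] 
bench_mat 0.85 [273. 148. 407. 314.] 21 (array([506.1, 260.9]), 87.5, 38.8, -72.7) 66.2547079380094
pos [518.7 223.1 231.3] yaw -85.78 shift units [ 0.016 -0.045  5.253]
turn units 0.036
```

View pics/w1.png

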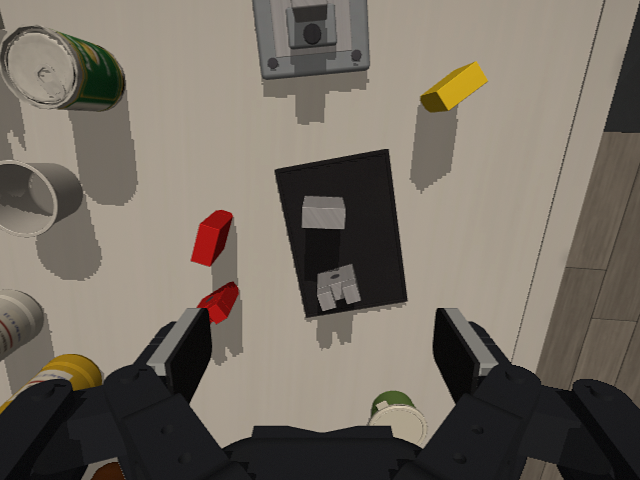

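Plain grey master at (324,212) and grey slotted spacer with its hole at (338,285), both on the mat. They differ from the red pair at (212,238) and (220,302) and the yellow block at (453,87). The grey ones on the mat are the ones meant, and this close view confirms it. I'll grip the master.

Emit:
apply_moves:
  xyz:
    - [0, 0.04, 0]
    - [0, 0, 1]
    - [0, 0, 1]
    - [0, 0, 1]
    - [0, 0, 1]
    - [0, 0, 1]
    - [0, 0, 1]
    - [0, 0, 1]
    - [0, 0, 0.6]
    - [0, 0, 0.4]
    - [0, 0, 0]
    - [0, 0, 0]
    - [0, 0, 0]
    - [0, 0, 0]
    - [0, 0, 0]
    - [0, 0, 0]
    - [0, 0, 0]
    - [0, 0, 0]
    - [0, 0, 0]
    - [0, 0, 0]
  delta_rot:
    - [0, 0, 0.3]
    - [0, 0, 0]
    - [0, 0, 0]
    - [0, 0, 0]
    - [0, 0, 0]
    - [0, 0, 0]
    - [0, 0, 0]
    - [0, 0, 0]
    - [0, 0, 0]
    - [0, 0, 0]
    - [0, 0, 0]
    - [0, 0, 0]
    - [0, 0, 0]
    - [0, 0, 0]
    - [0, 0, 0]
    - [0, 0, 0]
    - [0, 0, 0]
    - [0, 0, 0]
    - [0, 0, 0]
    - [0, 0, 0]
  hand: [-1, -1, -1, -1, -1, -1, -1, -1, -1, -1, -1, 1, 1, 1, 1, 1, 1, 1, 1, 1]

```text
clock: 4.78
position: [518.4, 223.5, 32.6]
ee_rot: [0.722, -0.692, 0.0, -0.001]
contact_force: [-0.5, -0.2, 6.8]
gripper_width: 35.1
grasp_force: 60.6
```

Emit:
apply_moves:
  xyz:
    - [0, 0, -0.5]
    - [0, 0, -1]
    - [0, 0, -1]
    - [0, 0, -1]
    - [0, 0, -1]
    - [0, 0, -1]
    - [0, 0, -1]
    - [0.9, -0.18, 0]
    - [0.9, -0.18, 0]
    - [0.9, -0.18, 0]
    - [0.9, -0.18, 0]
    - [0.9, -0.2, 0]
    - [0, 0, 0]
    - [0, 0, 0]
    - [0, 0, 0]
    - [0, 0, 0]
  delta_rot:
    - [0, 0, 0]
    - [0, 0, 0]
    - [0, 0, 0]
    - [0, 0, 0]
    - [0, 0, 0]
    - [0, 0, 0]
    - [0, 0, 0]
    - [0, 0, 0]
    - [0, 0, 0]
    - [0, 0, 0]
    - [0, 0, 0]
    - [0, 0, 0]
    - [0, 0, -0.6]
    - [0, 0, -0.53]
    - [0, 0, 0]
    - [0, 0, 0]
  hand: [1, 1, 1, 1, 1, 1, 1, 1, 1, 1, 1, 1, 1, 1, 1, 1]

```text
clock: 6.12
position: [544.7, 111.3, 193.1]
ee_rot: [0.76, -0.649, -0.001, 0.001]
contact_force: [0.1, 0.7, -2.4]
gripper_width: 35.4
grasp_force: 60.6
```

```bash
python3 - <<'E'
from h import *
im,W=wworld("pics/w2.png");np.save("w2W.npy",W);p,R,s=tool();print(p.round(1),s["contact_force"].round(1),s["joints"].round(2))
for n in ["gauge","anvil","spindle","bezel","master","zero_mark"]:
    for d in nets.masks_of(n,im)[:2]:
        r=d["region"]&(im["range_z"]>0);q=W[r]
        print(n,round(d["score"],2),np.round(d["bbox"]),len(q),rect(q),q.mean(0).round(1))
m=(W[...,2]>10)&(W[...,2]<18)&(im["range_z"]>0)&(abs(W[...,0]-552)<80)&(W[...,1]<125)
print("bed",rect(W[m]))
m=(W[...,2]>61)&(W[...,2]<68)&(abs(W[...,0]-552)<60)&(W[...,1]<90)
l=cv2.connectedComponentsWithStats(np.uint8(m))
for i in range(1,l[0]):
    if l[2][i,4]>60: q=W[l[1]==i];print("z61-68",l[2][i],rect(q),q.mean(0).round(1))
E
```

```text
[544.8 111.6 193.2] [ 0.8 -0.9 -1.8] [ 0.49  0.3  -0.22 -0.   -1.05 -0.34]
gauge 0.87 [273.   0. 399. 213.] 22624 (array([545.2,  27.5]), 165.8, 99.9, -80.6) [547.9  18.7  23.6]
anvil 0.79 [310. 144. 360. 193.] 2117 (array([538.4,  70.2]), 40.3, 38.8, 9.3) [540.1  67.6  44.1]
spindle 0.81 [328.  74. 344. 128.] 504 (array([547.9,  20.6]), 33.8, 10.7, -77.3) [546.7  23.3  51.8]
bezel 0.97 [293.   0. 390.  50.] 3371 (array([552.9, -30. ]), 67.4, 35.3, 9.6) [554.7 -26.9  63.4]
bezel 0.51 [319. 382. 364. 430.] 1679 (array([522. , 219.8]), 241.9, 38.4, -72.7) [500.9 286.   41.8]
master 0.91 [268. 275. 378. 384.] 10328 (array([544.5, 110.5]), 35.8, 19.7, 8.4) [545.3 105.9 215.6]
master 0.78 [209. 326. 232. 357.] 278 (array([600.3, 186.4]), 172.9, 9.7, 71.3) [618.2 236.6  29.7]
zero_mark 0.55 [291.   0. 388.  49.] 3318 (array([560.1, -27.7]), 62.6, 31.5, -3.7) [555.  -26.7  63.4]
bed (array([545.8,  28.1]), 161.3, 96.1, -80.9)
z61-68 [ 294    0   93   47 3233] (array([554.3, -25.2]), 58.0, 26.4, 8.5) [554.8 -27.3  64.1]
z61-68 [320 148  37  27 966] (array([540.6,  60.3]), 25.5, 18.2, 9.1) [540.6  60.2  64.4]
```

View pics/w2.png

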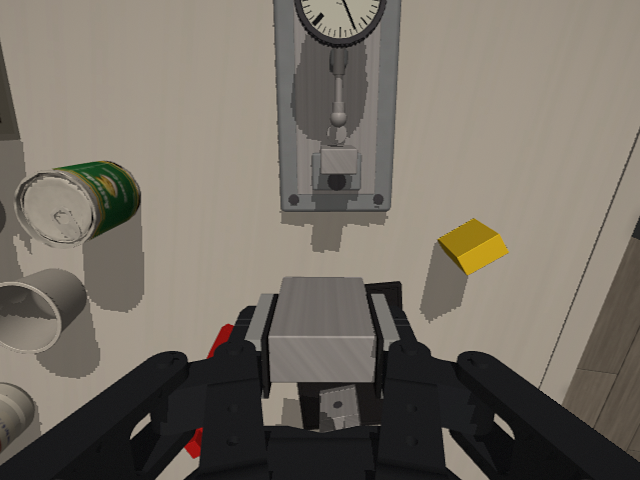

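```bash
python3 - <<'E'
from h import *
W=np.load("w2W.npy");p,R,s=tool()
B=W[280:384,262:384];z=B[...,2];q=B[(z>150)&(z<250)];
from collections import Counter
print(np.percentile(q[:,2],[5,50,90,99]).round(1))
t=np.percentile(q[:,2],80);q=q[(abs(q[:,2]-t)<4)&(abs(q[:,1]-111)<14)]
print(rect(q),q[:,2].min(),q[:,2].max(),"rel tool",((np.r_[rect(q)[0],0]-p)@R)[:2].round(2))
c,s_=np.cos(np.radians(9.1)),np.sin(np.radians(9.1))
plan([543.4,42.3,130],-80.9)
E
```

```text
[188.  225.4 227.6 232.6]
(array([544.3, 109.9]), 39.9, 22.7, 10.7) 223.14884522087652 231.14692459678963 rel tool [1.74 1.21]
pos [545.2 111.8 193.8] yaw -80.87 shift units [2.733 0.514 2.551]
turn units 0.005
```

The view shows the gauge jaw at about (338,135), the anvil top at (338,161) and the dial at the upper edge. The master is held squarely. Moving it over the jaw.

Emit:
apply_moves:
  xyz:
    - [0.68, 0.12, 0]
    - [0.68, 0.12, 0]
    - [0.68, 0.12, 0]
    - [0.675, 0.114, 0]
    - [0, 0, 0.75]
    - [0, 0, 0.75]
    - [0, 0, 0.75]
    - [0, 0, 0.75]
    - [0, 0, 0.4]
    - [0, 0, 0.3]
    - [0, 0, 0]
    - [0, 0, 0]
  delta_rot:
    - [0, 0, 0]
    - [0, 0, 0]
    - [0, 0, 0]
    - [0, 0, 0]
    - [0, 0, 0]
    - [0, 0, 0]
    - [0, 0, 0]
    - [0, 0, 0]
    - [0, 0, 0]
    - [0, 0, 0]
    - [0, 0, 0]
    - [0, 0, 0]
  hand: [1, 1, 1, 1, 1, 1, 1, 1, 1, 1, 1, 1]

```text
clock: 7.47
position: [544.9, 42.8, 101.7]
ee_rot: [0.761, -0.648, 0.0, -0.0]
contact_force: [-0.6, 0.0, -2.6]
gripper_width: 35.4
grasp_force: 60.6
```

```bash
python3 - <<'E'
from h import *
p,R,s=tool();print(p.round(1),s["contact_force"].round(1),s["wrist_torque"].round(2))
im,W=wworld("pics/w3.png");np.save("w3W.npy",W)
save("pics/sc3.png",cv2.resize(eyes.get_image("scene")["frame"][200:300,260:380],None,fx=5,fy=5,interpolation=cv2.INTER_CUBIC))
E
```

```text
[544.9  42.8 101.7] [-0.6  0.  -2.6] [-0.08  0.02  0.01]
```

View pics/w3.png

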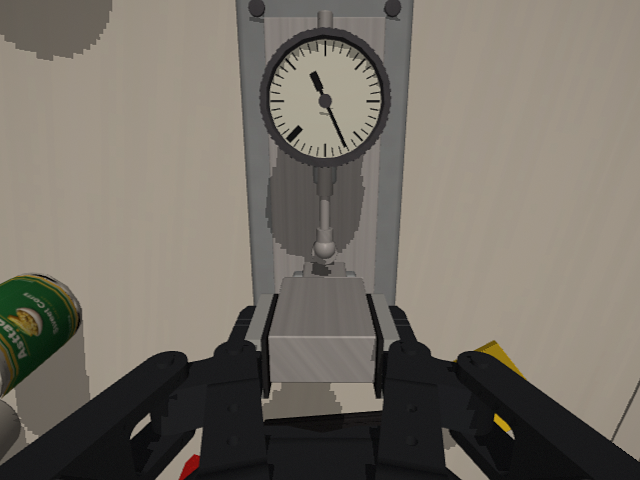

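```bash
python3 - <<'E'
from h import *
W=np.load("w3W.npy");p,R,s=tool()
g=np.array([-0.158,0.987]);gx=np.array([0.987,0.158])
for n,(v0,v1,u0,u1,z0,z1) in dict(ball=(235,262,312,338,47,56),blk=(276,345,270,368,130,142),blkall=(276,390,264,380,90,150),anv=(255,282,290,360,61,68),bez=(25,170,255,395,60,69)).items():
    q=W[v0:v1,u0:u1].reshape(-1,3);q=q[(q[:,2]>z0)&(q[:,2]<z1)]
    if len(q)<5: print(n,len(q));continue
    r=(q[:,:2]-p[:2]);print(n,len(q),rect(q),"gy",np.percentile(r@g,[1,50,99]).round(1),"gx",np.percentile(r@gx,[1,50,99]).round(1),"z",np.percentile(q[:,2],[1,50,99]).round(1))
E
```

```text
ball 432 (array([545.1,  29.7]), 13.8, 11.6, 86.1) gy [-19.6 -13.3  -6.6] gx [-7.3 -1.9  3.4] z [48.7 52.7 55.1]
blk 1652 (array([547.,  35.]), 32.8, 5.3, 6.9) gy [-10.2  -9.2  -6.5] gx [-15.5   0.3  16.1] z [130.1 134.7 136.7]
blkall 11430 (array([544.7,  41.7]), 45.2, 22.7, 9.4) gy [-11.9  -9.2   7.9] gx [-20.3  -0.8  19. ] z [ 91.7 134.1 140.7]
anv 0
bez 14414 (array([556.9, -41.6]), 58.7, 58.7, 2.0) gy [-112.3  -86.8  -58.5] gx [-28.9  -1.8  25.2] z [61.9 63.7 67.5]
```

The master sits over the jaw with the ball straight ahead at (324,248). The zero bar is at (294,133) and the needle tip at (346,147), so the bezel needs about +0.8 rad later. Descending gently.

Emit:
apply_moves:
  xyz:
    - [0, 0, 0.2]
    - [0, 0, 0.2]
    - [0, 0, 0.2]
    - [0, 0, 0.2]
    - [0, 0, 0.1]
    - [0, 0, 0.1]
    - [0, 0, 0.1]
    - [0, 0, 0.1]
    - [0, 0, 0]
  delta_rot:
    - [0, 0, 0]
    - [0, 0, 0]
    - [0, 0, 0]
    - [0, 0, 0]
    - [0, 0, 0]
    - [0, 0, 0]
    - [0, 0, 0]
    - [0, 0, 0]
    - [0, 0, 0]
  hand: [1, 1, 1, 1, 1, 1, 1, 1, 1]

```text
clock: 8.32
position: [545.0, 43.1, 71.2]
ee_rot: [0.761, -0.649, 0.0, -0.001]
contact_force: [1.4, 1.3, -3.2]
gripper_width: 35.4
grasp_force: 60.7
```

Emit:
apply_moves:
  xyz:
    - [0, 0, 0.1]
    - [0, 0, 0.1]
    - [0, 0, 0]
  delta_rot:
    - [0, 0, 0]
    - [0, 0, 0]
    - [0, 0, 0]
  hand: [1, 1, 1]

```text
clock: 8.57
position: [544.5, 43.0, 65.9]
ee_rot: [0.761, -0.649, 0.0, -0.0]
contact_force: [0.3, 3.1, -3.7]
gripper_width: 35.0
grasp_force: 60.7
```

Emit:
apply_moves:
  xyz:
    - [0, 0, 0.05]
    - [0, 0, 0.05]
    - [0, 0, 0.05]
    - [0, 0, 0]
  delta_rot:
    - [0, 0, 0]
    - [0, 0, 0]
    - [0, 0, 0]
    - [0, 0, 0]
  hand: [1, 1, 1, 1]

```text
clock: 8.9
position: [544.3, 42.7, 62.1]
ee_rot: [0.761, -0.649, -0.0, 0.0]
contact_force: [1.1, 2.1, -3.7]
gripper_width: 35.3
grasp_force: 60.7
```

Emit:
apply_moves:
  xyz:
    - [0, 0, 0.04]
    - [0, 0, 0.04]
    - [0, 0, 0]
  delta_rot:
    - [0, 0, 0]
    - [0, 0, 0]
    - [0, 0, 0]
  hand: [1, 1, 1]

```text
clock: 9.15
position: [544.2, 42.7, 60.3]
ee_rot: [0.761, -0.649, -0.0, 0.0]
contact_force: [-1.2, 3.0, -2.2]
gripper_width: 35.1
grasp_force: 60.7
```

Emit:
apply_moves:
  xyz:
    - [0, 0, 0.04]
    - [0, 0, 0.04]
    - [0, 0, 0]
  delta_rot:
    - [0, 0, 0]
    - [0, 0, 0]
    - [0, 0, 0]
  hand: [1, 1, 1]

```text
clock: 9.4
position: [544.3, 42.7, 58.3]
ee_rot: [0.761, -0.649, -0.0, 0.0]
contact_force: [0.2, 3.1, -2.7]
gripper_width: 34.9
grasp_force: 60.7
```

Emit:
apply_moves:
  xyz:
    - [0, 0, 0.04]
    - [0, 0, 0.04]
    - [0, 0, 0]
  delta_rot:
    - [0, 0, 0]
    - [0, 0, 0]
    - [0, 0, 0]
  hand: [1, 1, 1]

```text
clock: 9.65
position: [544.4, 42.7, 56.3]
ee_rot: [0.761, -0.649, -0.0, 0.0]
contact_force: [-0.7, 1.9, -2.7]
gripper_width: 35.3
grasp_force: 60.7
```

Emit:
apply_moves:
  xyz:
    - [0, 0, 0.04]
    - [0, 0, 0.02]
    - [0, 0, 0]
  delta_rot:
    - [0, 0, 0]
    - [0, 0, 0]
    - [0, 0, 0]
  hand: [1, 1, 1]

```text
clock: 9.9
position: [544.4, 42.7, 54.9]
ee_rot: [0.761, -0.649, -0.0, 0.0]
contact_force: [-0.9, 2.9, -2.4]
gripper_width: 35.0
grasp_force: 60.7
```

Emit:
apply_moves:
  xyz:
    - [0, 0, 0.04]
    - [0, 0, 0.04]
    - [0, 0, 0]
  delta_rot:
    - [0, 0, 0]
    - [0, 0, 0]
    - [0, 0, 0]
  hand: [1, 1, 1]

```text
clock: 10.15
position: [544.4, 42.7, 52.8]
ee_rot: [0.761, -0.649, -0.0, -0.0]
contact_force: [0.5, 3.0, -3.8]
gripper_width: 35.2
grasp_force: 60.7
```

Emit:
apply_moves:
  xyz:
    - [0, 0, 0.04]
    - [0, 0, 0.02]
    - [0, 0, 0]
  delta_rot:
    - [0, 0, 0]
    - [0, 0, 0]
    - [0, 0, 0]
  hand: [1, 1, 1]

```text
clock: 10.4
position: [544.4, 42.7, 51.4]
ee_rot: [0.761, -0.649, -0.0, 0.0]
contact_force: [-0.6, 3.4, -1.9]
gripper_width: 35.3
grasp_force: 60.7
```

Foot at about 24.8, no stop yet.

Emit:
apply_moves:
  xyz:
    - [0, 0, 0.04]
    - [0, 0, 0.04]
    - [0, 0, 0]
  delta_rot:
    - [0, 0, 0]
    - [0, 0, 0]
    - [0, 0, 0]
  hand: [1, 1, 1]

```text
clock: 10.65
position: [544.4, 42.7, 51.2]
ee_rot: [0.761, -0.648, 0.0, 0.0]
contact_force: [-3.8, 2.9, 10.1]
gripper_width: 35.5
grasp_force: 62.3
```

Emit:
apply_moves:
  xyz:
    - [0, 0, 0.04]
    - [0, 0, 0.02]
    - [0, 0, 0]
  delta_rot:
    - [0, 0, 0]
    - [0, 0, 0]
    - [0, 0, 0]
  hand: [1, 1, 1]

```text
clock: 10.9
position: [544.5, 42.6, 51.2]
ee_rot: [0.762, -0.648, 0.0, 0.0]
contact_force: [-7.3, 4.4, 18.1]
gripper_width: 35.4
grasp_force: 63.3
```

Emit:
apply_moves:
  xyz:
    - [0, 0, -0.06]
    - [0, 0, -0.06]
    - [0, 0, 0]
    - [0, 0, 0]
    - [0, 0, 0]
    - [0, 0, 0]
    - [0, 0, 0]
    - [0, 0, 0]
    - [0, 0, 0]
  delta_rot:
    - [0, 0, 0]
    - [0, 0, 0]
    - [0, 0, 0]
    - [0, 0, 0]
    - [0, 0, 0]
    - [0, 0, 0]
    - [0, 0, 0]
    - [0, 0, 0]
    - [0, 0, 0]
  hand: [1, 1, 1, -0.2, -0.2, -0.2, -0.2, -0.2, -0.2]

```text
clock: 11.65
position: [544.4, 42.5, 50.9]
ee_rot: [0.761, -0.649, -0.0, 0.0]
contact_force: [-0.3, -1.2, 0.9]
gripper_width: 51.3
grasp_force: 0.0
```

```bash
cat >> h.py <<'E'
def dial(im,W,ctr=None,out=None):
    """needle & bar angles from rectified top view of the dial at z=64 (clockwise from above)"""
    K=im["camera_matrix"];H=np.array(im["hand_eye"]);p,R,s=tool()
    m=(W[...,2]>60)&(W[...,2]<69)&(np.hypot(W[...,0]-556.9,W[...,1]+41.6)<40)
    c=rect(W[m])[0] if ctr is None else ctr
    N=400;g=np.linspace(-32,32,N);X,Y=np.meshgrid(g,-g)  # image right=+x, up=+y
    P=np.stack([c[0]+X,c[1]+Y,np.full_like(X,63)],-1)
    T=(P-p)@R; C=(T-H[:3,3])@H[:3,:3]
    u=np.float32(C[...,0]/C[...,2]*K[0,0]+K[0,2]);v=np.float32(C[...,1]/C[...,2]*K[1,1]+K[1,2])
    r=cv2.remap(im["frame"],u,v,cv2.INTER_CUBIC)
    if out: save(out,r)
    return c,r
E
python3 - <<'E'
from h import *
p,R,s=tool();print(p.round(1),s["contact_force"].round(1),s["gripper_width"],s["joints"].round(3))
im,W=wworld("pics/w4.png")
c,r=dial(im,W,out="pics/d4.png");print(c)
m=(W[...,2]>61)&(W[...,2]<68)&(abs(W[...,0]-545)<60)&(W[...,1]<90)
save("pics/c4.png",np.hstack([cv2.resize(im["frame"][20:420,200:450],(375,600)),cv2.resize(r,(400,600)) if 0 else cv2.copyMakeBorder(r,0,200,0,0,0)]))
E
```

```text
[544.4  42.5  50.9] [-0.3 -1.2  0.9] 51.33288937089052 [ 0.375  0.453 -0.408  0.    -0.71  -0.216]
[556.6 -39.8]
```

View pics/c4.png

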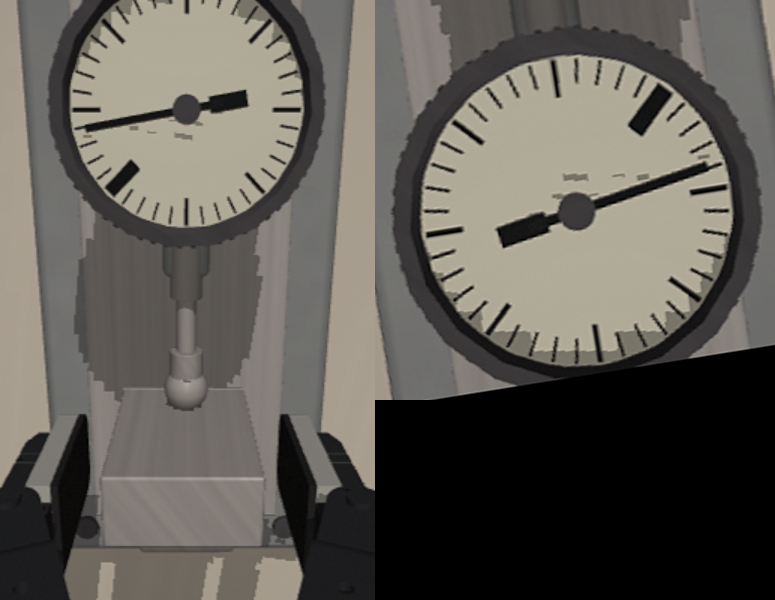

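The master stands home on the stop against the anvil. In the rectified dial view the needle tip is at (710,166) and the zero bar at (650,110), so the bezel needs about 35° clockwise. Now to the bezel.

Emit:
apply_moves:
  xyz:
    - [0, 0, -0.5]
    - [0, 0, -1]
    - [0, 0, -1]
    - [0, 0, -0.9]
    - [0.85, 0, 0]
    - [0.85, 0, 0]
    - [0.85, 0, 0]
    - [0.85, 0, 0]
    - [0, 0, 0]
    - [0, 0, 0]
    - [0, 0, 0]
  delta_rot:
    - [0, 0, 0]
    - [0, 0, 0]
    - [0, 0, 0]
    - [0, 0, 0]
    - [0, 0, 0]
    - [0, 0, 0]
    - [0, 0, 0]
    - [0, 0, 0]
    - [0, 0, 0]
    - [0, 0, 0]
    - [0, 0, 0]
  hand: [-0.2, -0.2, -0.2, -0.2, -1, -1, -1, -1, -1, -1, -1]

```text
clock: 12.62
position: [557.7, -41.1, 136.0]
ee_rot: [0.761, -0.649, -0.0, 0.0]
contact_force: [0.5, 0.6, 0.4]
gripper_width: 85.4
grasp_force: 0.0
```

```bash
cat >> h.py <<'E'
def dial2(im,W,ctr,out=None):
    """robust: ring centre from face, angles (deg, ccw from +x world) of needle & bar"""
    c,r=dial(im,W,ctr,out); g=cv2.cvtColor(r,cv2.COLOR_RGB2GRAY)
    # face centre via hub: needle pivot refinement left to circle fit of white face
    w=np.uint8(r.min(2)>110);w=cv2.morphologyEx(w,cv2.MORPH_CLOSE,np.ones((25,25)))
    k=max(cv2.findContours(w,cv2.RETR_EXTERNAL,cv2.CHAIN_APPROX_NONE)[0],key=cv2.contourArea)
    (x,y),rad=cv2.minEnclosingCircle(k)
    pol=cv2.warpPolar(g,(160,1440),(x,y),160,cv2.WARP_POLAR_LINEAR)
    return (x,y,rad),c+np.array([(x-199.5),-(y-199.5)])*64/399,pol
E
python3 - <<'E'
from h import *
p,R,s=tool();print(p.round(1),s["contact_force"].round(1),s["gripper_width"].round(1))
im,W=wworld()
a,c,pol=dial2(im,W,(557,-41.5),"pics/d5.png");print(a,c)
m=(W[...,2]>60)&(W[...,2]<69)&(np.hypot(W[...,0]-557,W[...,1]+41)<36);print(rect(W[m]),m.sum())
d=np.load; r=cv2.imread("pics/d5.png")
# dark profile near the tip radii and mid radii
rad=a[2]
for n,lo,hi in (("outer",.62,.8),("inner",.35,.55)):
    q=pol[:,int(lo*rad):int(hi*rad)].mean(1);i=np.where(q<q.min()+50)[0];print(n,q.min().round(),np.median(q),-i[[0]+[j+1 for j in range(len(i)-1) if i[j+1]-i[j]>3]]/4,-i[[j for j in range(len(i)-1) if i[j+1]-i[j]>3]+[-1]]/4)
save("pics/c5.png",np.hstack([cv2.resize(im["frame"][120:480,120:520],(400,360)),cv2.resize(cv2.cvtColor(r,cv2.COLOR_BGR2RGB),(360,360))]))
E
```

```text
Traceback (most recent call last):
AttributeError: 'float' object has no attribute 'round'
```

```bash
cat > ang.py <<'E'
from h import *
import sys
def run(name,ctr=(557,-41.5)):
    p,R,s=tool();print(p.round(1),s["contact_force"].round(1),s["gripper_width"],"j6",s["joints"][5].round(3))
    im,W=wworld()
    a,c,pol=dial2(im,W,ctr,"pics/d%s.png"%name);print("circle",np.round(a,1),"centre",c.round(1))
    m=(W[...,2]>60)&(W[...,2]<69)&(np.hypot(W[...,0]-557,W[...,1]+41)<36);print("ring",rect(W[m]),m.sum())
    rad=a[2]
    for n,lo,hi in (("outer",.62,.8),("inner",.35,.5)):
        q=pol[:,int(lo*rad):int(hi*rad)].mean(1).astype(float);t=np.median(q)-35;i=np.where(q<t)[0]
        g=np.split(i,np.where(np.diff(i)>3)[0]+1);print(n,[(-(k*(t-q[k])).sum()/(t-q[k]).sum()/4).round(2) for k in g if len(k)>2],[len(k)/4 for k in g if len(k)>2])
    r=cv2.imread("pics/d%s.png"%name)[...,::-1]
    save("pics/c%s.png"%name,np.hstack([cv2.resize(im["frame"][120:480,120:520],(400,360)),cv2.resize(r,(360,360))]))
run(sys.argv[1])
E
python3 ang.py 5
```

```text
[557.7 -41.1 136. ] [0.5 0.6 0.4] 85.44722054501308 j6 -0.057
circle [198.6 195.9 155.3] centre [556.9 -40.9]
ring (array([557.2, -41.9]), 58.2, 58.2, 74.3) 7288
outer [np.float64(-36.19), np.float64(-260.58), np.float64(-305.84), np.float64(-340.18), np.float64(-350.72)] [1.25, 1.0, 10.25, 7.25, 0.75]
inner [np.float64(-162.03), np.float64(-339.42)] [22.25, 13.0]
```

View pics/c5.png

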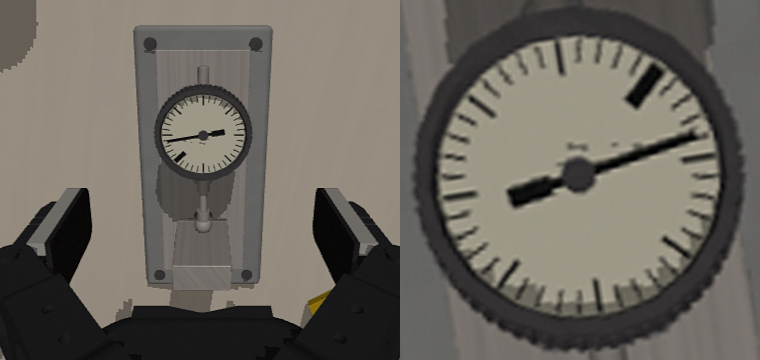

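The gripper hangs over the dial and the axis sits at about (203,135) in the crop. Needle at 341° and bar at 306° (clockwise), so about 35° to turn. Going down to grip the bezel.

Emit:
apply_moves:
  xyz:
    - [0.03, 0, 0.8]
    - [0, 0, 0.8]
    - [0, 0, 0.8]
    - [0, 0, 0.6]
    - [0, 0, 0.4]
    - [0, 0, 0]
    - [0, 0, 0]
    - [0, 0, 0]
    - [0, 0, 0]
    - [0, 0, 0]
    - [0, 0, 0]
    - [0, 0, 0]
  delta_rot:
    - [0, 0, 0]
    - [0, 0, 0]
    - [0, 0, 0]
    - [0, 0, 0]
    - [0, 0, 0]
    - [0, 0, 0]
    - [0, 0, 0]
    - [0, 0, 0]
    - [0, 0, 0]
    - [0, 0, 0]
    - [0, 0, 0]
    - [0, 0, 0]
  hand: [-1, -1, -1, -1, -1, -1, 1, 1, 1, 1, 1, 1]

```text
clock: 13.67
position: [557.4, -42.0, 52.8]
ee_rot: [0.761, -0.648, -0.0, 0.0]
contact_force: [-4.0, 2.0, 4.9]
gripper_width: 55.1
grasp_force: 62.4
```

Emit:
apply_moves:
  xyz:
    - [0, 0, 0]
    - [0, 0, 0]
    - [0, 0, 0]
    - [0, 0, 0]
    - [0, 0, 0]
    - [0, 0, 0]
    - [0, 0, 0]
    - [0, 0, 0]
    - [0, 0, 0]
    - [0, 0, 0]
    - [0, 0, 0]
    - [0, 0, 0]
    - [0, 0, 0]
    - [0, 0, 0]
  delta_rot:
    - [0, 0, 0.5]
    - [0, 0, 0.5]
    - [0, 0, 0.5]
    - [0, 0, 0.5]
    - [0, 0, 0.5]
    - [0, 0, 0.5]
    - [0, 0, 0.5]
    - [0, 0, 0.5]
    - [0, 0, 0.5]
    - [0, 0, 0.5]
    - [0, 0, 0.5]
    - [0, 0, 0.37]
    - [0, 0, 0]
    - [0, 0, 0]
  hand: [1, 1, 1, 1, 1, 1, 1, 1, 1, 1, 1, 1, 1, 1]

```text
clock: 14.83
position: [556.8, -41.9, 52.8]
ee_rot: [-0.529, 0.849, 0.0, -0.001]
contact_force: [-4.6, 1.6, 6.0]
gripper_width: 55.5
grasp_force: 62.6
```

```bash
python3 ang.py 6; python3 - <<'E'
from h import *
p,R,s=tool();print(np.degrees(np.arctan2(R[1,0],R[0,0])),s["wrist_torque"].round(2))
E
```

```text
[556.8 -41.9  52.8] [-4.6  1.6  6. ] 55.48559127251823 j6 -0.67
circle [197.4 196.2 155.3] centre [556.7 -41. ]
ring (array([557.7, -43.9]), 63.5, 58.8, -62.3) 16961
outer [np.float64(-114.86), np.float64(-159.88), np.float64(-205.73), np.float64(-251.95), np.float64(-297.64), np.float64(-342.52)] [1.0, 2.5, 3.0, 2.25, 2.0, 11.0]
inner [np.float64(-160.29), np.float64(-341.57)] [21.5, 12.0]
-116.11473844379869 [ 0.46  1.46 -0.02]
```

View pics/c6.png

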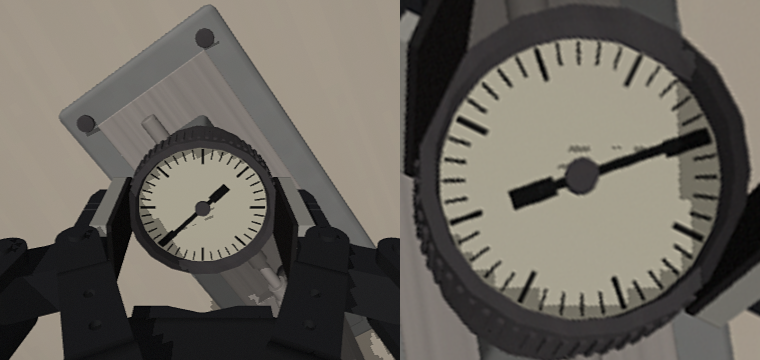

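Bar and needle coincide at about (705,138), both near 341°. Releasing, rising and turning back, then checking.

Emit:
apply_moves:
  xyz:
    - [0, 0, 0]
    - [0, 0, 0]
    - [0, 0, 0]
    - [0, 0, 0]
    - [0, 0, 0]
    - [0, 0, -0.6]
    - [0, 0, -1]
    - [0, 0, -1]
    - [0, 0, -0.8]
    - [0, 0, 0]
    - [0, 0, 0]
    - [0, 0, 0]
    - [0, 0, 0]
    - [0, 0, 0]
    - [0, 0, 0]
    - [0, 0, 0]
    - [0, 0, 0]
  delta_rot:
    - [0, 0, 0]
    - [0, 0, 0]
    - [0, 0, 0]
    - [0, 0, 0]
    - [0, 0, 0]
    - [0, 0, 0]
    - [0, 0, 0]
    - [0, 0, 0]
    - [0, 0, 0]
    - [0, 0, -1]
    - [0, 0, -1]
    - [0, 0, -1]
    - [0, 0, -1]
    - [0, 0, -1]
    - [0, 0, -0.87]
    - [0, 0, 0]
    - [0, 0, 0]
  hand: [-1, -1, -1, -1, -1, -1, -1, -1, -1, -1, -1, -1, -1, -1, -1, -1, -1]

```text
clock: 16.3
position: [558.1, -42.0, 136.0]
ee_rot: [0.76, -0.65, 0.0, -0.0]
contact_force: [0.1, 0.0, -0.0]
gripper_width: 85.5
grasp_force: 0.0
```

```bash
python3 ang.py 7; python3 - <<'E'
from h import *
plan([544.4,42.5,136],-80.9)
# mean needle/bar at master-seated: block position check
im,W=wworld();p,R,s=tool()
m=(W[...,2]>80)&(W[...,2]<90)&(np.hypot(W[...,0]-545,W[...,1]-42)<35);print("block",rect(W[m]),np.median(W[m][:,2]))
E
```

```text
[558.1 -42.  136. ] [ 0.1  0.  -0. ] 85.50491658767844 j6 -0.058
circle [197.8 196.8 155.5] centre [556.7 -41.1]
ring (array([557.1, -42. ]), 58.2, 58.2, -43.7) 7275
outer [np.float64(-160.47), np.float64(-205.54), np.float64(-296.76), np.float64(-341.96)] [1.0, 1.75, 1.25, 10.75]
inner [np.float64(-160.89), np.float64(-340.88)] [21.75, 12.25]
pos [558. -42. 136.] yaw -81.01 shift units [-3.425  0.011  0.   ]
turn units -0.018
block (array([544.5,  42.5]), 36.0, 20.1, 10.0) 85.08087437492074
```

Emit:
apply_moves:
  xyz:
    - [-0.85, 0, 0]
    - [-0.85, 0, 0]
    - [-0.85, 0, 0]
    - [-0.87, 0, 0]
    - [0, 0, 0.9]
    - [0, 0, 0.9]
    - [0, 0, 0.8]
    - [0, 0, 0.5]
    - [0, 0, 0.26]
    - [0, 0, 0]
    - [0, 0, 0]
    - [0, 0, 0]
    - [0, 0, 0]
    - [0, 0, 0]
    - [0, 0, 0]
    - [0, 0, 0]
  delta_rot:
    - [0, 0, 0]
    - [0, 0, 0]
    - [0, 0, 0]
    - [0, 0, 0]
    - [0, 0, 0]
    - [0, 0, 0]
    - [0, 0, 0]
    - [0, 0, 0]
    - [0, 0, 0]
    - [0, 0, 0]
    - [0, 0, 0]
    - [0, 0, 0]
    - [0, 0, 0]
    - [0, 0, 0]
    - [0, 0, 0]
    - [0, 0, 0]
  hand: [-1, -1, -1, -1, -1, -1, -1, -1, -1, -1, 1, 1, 1, 1, 1, 1]

```text
clock: 17.73
position: [544.7, 42.5, 53.2]
ee_rot: [0.761, -0.649, 0.0, -0.0]
contact_force: [-1.6, -0.0, 6.4]
gripper_width: 35.0
grasp_force: 60.2
```

Emit:
apply_moves:
  xyz:
    - [0, 0, -0.3]
    - [0, 0, -0.5]
    - [0, 0, -0.8]
    - [0, 0, -1]
    - [0, 0, -1]
    - [0, 0, -1]
    - [0, 0, -1]
    - [0, 0, 0]
    - [0, 0, 0]
  delta_rot:
    - [0, 0, 0]
    - [0, 0, 0]
    - [0, 0, 0]
    - [0, 0, 0]
    - [0, 0, 0]
    - [0, 0, 0]
    - [0, 0, 0]
    - [0, 0, 0]
    - [0, 0, 0]
  hand: [1, 1, 1, 1, 1, 1, 1, 1, 1]

```text
clock: 18.48
position: [544.6, 42.7, 193.1]
ee_rot: [0.761, -0.649, 0.0, -0.001]
contact_force: [-0.6, -0.5, -3.7]
gripper_width: 35.3
grasp_force: 62.2
```

```bash
python3 - <<'E'
from h import *
print(arm.read_state()["contact_force"])
plan([515,218,190],-83)
E
```

```text
[-0.61082953 -0.54224899 -3.74571709]
pos [544.6  42.7 193.1] yaw -80.9 shift units [-7.111  0.06   0.132]
turn units 0.349
```

Emit:
apply_moves:
  xyz:
    - [-0.9, 0, 0]
    - [-0.9, 0, 0]
    - [-0.9, 0, 0]
    - [-0.9, 0, 0]
    - [-0.9, 0, 0]
    - [-0.9, 0, 0]
    - [-0.9, 0, 0]
    - [-0.88, 0, 0]
    - [0, 0, 1]
    - [0, 0, 1]
    - [0, 0, 1]
    - [0, 0, 1]
    - [0, 0, 1]
    - [0, 0, 0.8]
    - [0, 0, 0.3]
    - [0, 0, 0.1]
    - [0, 0, 0]
  delta_rot:
    - [0, 0, 0]
    - [0, 0, 0]
    - [0, 0, 0]
    - [0, 0, 0]
    - [0, 0, 0]
    - [0, 0, 0]
    - [0, 0, 0]
    - [0, 0, 0]
    - [0, 0, 0]
    - [0, 0, 0]
    - [0, 0, 0]
    - [0, 0, 0]
    - [0, 0, 0]
    - [0, 0, 0]
    - [0, 0, 0]
    - [0, 0, 0]
    - [0, 0, 0]
  hand: [1, 1, 1, 1, 1, 1, 1, 1, 1, 1, 1, 1, 1, 1, 1, 1, 1]

```text
clock: 19.9
position: [515.1, 219.0, 35.9]
ee_rot: [0.761, -0.649, -0.0, 0.002]
contact_force: [0.3, 0.9, -2.9]
gripper_width: 35.2
grasp_force: 62.3
```

Emit:
apply_moves:
  xyz:
    - [0, 0, 0.04]
    - [0, 0, 0.04]
    - [0, 0, 0]
  delta_rot:
    - [0, 0, 0]
    - [0, 0, 0]
    - [0, 0, 0]
  hand: [1, 1, 1]

```text
clock: 20.15
position: [516.2, 219.9, 35.4]
ee_rot: [0.761, -0.649, 0.0, -0.001]
contact_force: [-1.2, 0.2, -3.1]
gripper_width: 35.1
grasp_force: 62.2
```

Emit:
apply_moves:
  xyz:
    - [0, 0, 0]
    - [0, 0, 0.04]
    - [0, 0, 0]
  delta_rot:
    - [0, 0, 0]
    - [0, 0, 0]
    - [0, 0, 0]
  hand: [1, 1, 1]

```text
clock: 20.4
position: [516.3, 219.9, 34.7]
ee_rot: [0.761, -0.649, 0.0, -0.001]
contact_force: [-0.2, 0.1, 0.5]
gripper_width: 35.0
grasp_force: 62.4
```

Emit:
apply_moves:
  xyz:
    - [0, 0, 0.04]
    - [0, 0, 0]
  delta_rot:
    - [0, 0, 0]
    - [0, 0, 0]
  hand: [1, 1]

```text
clock: 20.57
position: [516.3, 219.9, 34.6]
ee_rot: [0.761, -0.648, 0.0, -0.0]
contact_force: [-1.8, -0.0, 6.2]
gripper_width: 35.4
grasp_force: 63.3
```

Emit:
apply_moves:
  xyz:
    - [0, 0, -0.04]
    - [0, 0, 0]
    - [0, 0, 0]
    - [0, 0, 0]
    - [0, 0, 0]
    - [0, 0, -0.6]
    - [0, 0, -1]
    - [0, 0, -1]
    - [0, 0, -1]
    - [0, 0, -1]
    - [0, 0, -1]
    - [-0.75, 0.05, 0]
    - [-0.75, 0.05, 0]
    - [-0.75, 0.05, 0]
    - [-0.75, 0.05, 0]
    - [0, 0, 0]
    - [0, 0, 0]
    - [0, 0, 0]
    - [0, 0, 0]
  delta_rot:
    - [0, 0, 0]
    - [0, 0, 0]
    - [0, 0, 0]
    - [0, 0, 0]
    - [0, 0, 0]
    - [0, 0, 0]
    - [0, 0, 0]
    - [0, 0, 0]
    - [0, 0, 0]
    - [0, 0, 0]
    - [0, 0, 0]
    - [0, 0, 0]
    - [0, 0, 0]
    - [0, 0, 0]
    - [0, 0, 0]
    - [0, 0, -1]
    - [0, 0, -1]
    - [0, 0, -0.25]
    - [0, 0, 0]
  hand: [1, -1, -1, -1, -1, -1, -1, -1, -1, -1, -1, -1, -1, -1, -1, -1, -1, -1, -1]

```text
clock: 22.15
position: [499.0, 293.1, 173.8]
ee_rot: [0.832, -0.554, -0.0, 0.0]
contact_force: [1.1, -0.6, 0.5]
gripper_width: 85.6
grasp_force: 0.0
```

```bash
python3 - <<'E'
from h import *
im,W=wworld("pics/w8.png")
for n in ["master","spacer"]:
    for d in nets.masks_of(n,im)[:2]:
        r=d["region"]&(im["range_z"]>0);p=W[r];q=p[(p[:,2]>61)&(p[:,2]<72)]
        if len(q)>20: print(n,round(d["score"],2),np.round(d["bbox"]),len(q),rect(q),np.median(q[:,2]))
plan([499.5,293.8,33],-67.4)
E
```

```text
master 0.96 [148.  89. 217. 149.] 325 (array([617.5, 256.2]), 35.4, 17.4, 75.1) 61.326342359671386
master 0.96 [492.   2. 590.  59.] 442 (array([419.7, 113.5]), 35.9, 17.4, 41.3) 61.3580229027352
spacer 0.92 [298. 210. 351. 252.] 934 (array([498.3, 294.1]), 35.5, 17.3, 21.8) 66.38467689125704
spacer 0.68 [113. 186. 194. 237.] 166 (array([617.7, 328.3]), 35.6, 16.0, 37.3) 61.27064251830076
pos [499.1 292.8 174. ] yaw -67.43 shift units [-0.03  -0.029  5.639]
turn units -0.004
```

View pics/w8.png

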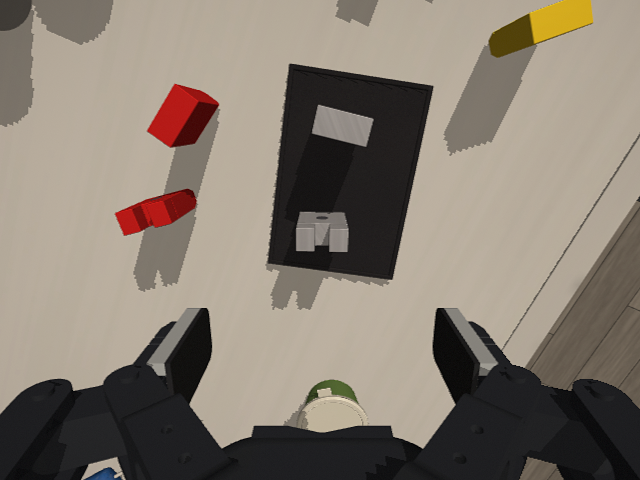

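Master stands upright on the mat at (343,125), spacer at (322,231) centred below the gripper. Gripping the spacer.

Emit:
apply_moves:
  xyz:
    - [-0.05, -0.03, 0.6]
    - [0, 0, 1]
    - [0, 0, 1]
    - [0, 0, 1]
    - [0, 0, 1]
    - [0, 0, 0.6]
    - [0, 0, 0.4]
    - [0, 0, 0]
    - [0, 0, 0]
    - [0, 0, 0]
    - [0, 0, 0]
    - [0, 0, 0]
    - [0, 0, 0]
    - [0, 0, 0]
  delta_rot:
    - [0, 0, 0.13]
    - [0, 0, 0]
    - [0, 0, 0]
    - [0, 0, 0]
    - [0, 0, 0]
    - [0, 0, 0]
    - [0, 0, 0]
    - [0, 0, 0]
    - [0, 0, 0]
    - [0, 0, 0]
    - [0, 0, 0]
    - [0, 0, 0]
    - [0, 0, 0]
    - [0, 0, 0]
  hand: [-1, -1, -1, -1, -1, -1, -1, -1, 1, 1, 1, 1, 1, 1]

```text
clock: 23.47
position: [499.9, 294.9, 35.4]
ee_rot: [0.828, -0.56, 0.0, -0.001]
contact_force: [-1.0, 0.3, 5.2]
gripper_width: 35.2
grasp_force: 60.4
```

Emit:
apply_moves:
  xyz:
    - [0, 0, -0.5]
    - [0, 0, -1]
    - [0, 0, -1]
    - [0, 0, -1]
    - [0, 0, -1]
    - [0, 0, -1]
    - [0, 0, -1]
    - [0, 0, 0]
    - [0, 0, 0]
    - [0, 0, 0]
    - [0, 0, 0]
  delta_rot:
    - [0, 0, 0]
    - [0, 0, 0]
    - [0, 0, 0]
    - [0, 0, 0]
    - [0, 0, 0]
    - [0, 0, 0]
    - [0, 0, 0]
    - [0, 0, 1]
    - [0, 0, 1]
    - [0, 0, 0.12]
    - [0, 0, 0]
  hand: [1, 1, 1, 1, 1, 1, 1, 1, 1, 1, 1]

```text
clock: 24.38
position: [498.7, 294.0, 195.8]
ee_rot: [0.762, -0.648, -0.0, 0.001]
contact_force: [-0.3, -0.5, -2.1]
gripper_width: 35.0
grasp_force: 60.4
```

```bash
python3 - <<'E'
from h import *
print(arm.read_state()["contact_force"],arm.read_state()["clock"])
plan([544.8,42.9,150],-80.9)
E
```

```text
[-0.3096169  -0.48964178 -2.07546538] 24.3833
pos [498.7 294.  195.8] yaw -80.78 shift units [10.207 -0.214  1.836]
turn units 0.02
```

Emit:
apply_moves:
  xyz:
    - [0.93, -0.02, 0]
    - [0.93, -0.02, 0]
    - [0.93, -0.02, 0]
    - [0.93, -0.02, 0]
    - [0.93, -0.02, 0]
    - [0.93, -0.02, 0]
    - [0.93, -0.02, 0]
    - [0.93, -0.02, 0]
    - [0.93, -0.02, 0]
    - [0.93, -0.02, 0]
    - [0.9, -0.01, 0]
    - [0, 0, 0.9]
    - [0, 0, 0.9]
    - [0, 0, 0.9]
    - [0, 0, 0.7]
    - [0, 0, 0.3]
    - [0, 0, 0]
    - [0, 0, 0]
  delta_rot:
    - [0, 0, 0]
    - [0, 0, 0]
    - [0, 0, 0]
    - [0, 0, 0]
    - [0, 0, 0]
    - [0, 0, 0]
    - [0, 0, 0]
    - [0, 0, 0]
    - [0, 0, 0]
    - [0, 0, 0]
    - [0, 0, 0]
    - [0, 0, 0]
    - [0, 0, 0]
    - [0, 0, 0]
    - [0, 0, 0]
    - [0, 0, 0]
    - [0, 0, 0]
    - [0, 0, 0]
  hand: [1, 1, 1, 1, 1, 1, 1, 1, 1, 1, 1, 1, 1, 1, 1, 1, 1, 1]

```text
clock: 25.88
position: [545.3, 43.4, 104.1]
ee_rot: [0.762, -0.648, 0.0, 0.0]
contact_force: [0.9, 0.4, -2.0]
gripper_width: 35.0
grasp_force: 60.4
```

```bash
python3 ang.py 9; python3 - <<'E'
from h import *
im,W=wworld("pics/w9.png");p,R,s=tool();print(p.round(1),s["contact_force"].round(1))
g=np.array([-0.158,0.987]);gx=np.array([0.987,0.158])
for n,(v0,v1,u0,u1,z0,z1) in dict(ball=(225,262,312,338,47,56),blk=(270,345,262,380,128,142),blkall=(270,395,262,380,90,150)).items():
    q=W[v0:v1,u0:u1].reshape(-1,3);q=q[(q[:,2]>z0)&(q[:,2]<z1)]
    r=(q[:,:2]-p[:2]);print(n,len(q),rect(q),"gy",np.percentile(r@g,[1,50,99]).round(1),"gx",np.percentile(r@gx,[1,50,99]).round(1),"z",np.percentile(q[:,2],[1,50,99]).round(1))
E
```

```text
[545.3  43.4 104.1] [ 0.9  0.4 -2. ] 34.9949505556913 j6 -0.216
circle [167.5 142.4 219.8] centre [551.9 -32.3]
ring (array([557.1, -41.6]), 58.6, 58.4, -78.6) 14070
outer [np.float64(-7.17), np.float64(-135.12), np.float64(-144.16), np.float64(-157.9), np.float64(-315.18), np.float64(-331.22)] [7.25, 1.0, 1.75, 25.0, 31.0, 1.25]
inner [np.float64(-57.64), np.float64(-183.17), np.float64(-197.79), np.float64(-242.04), np.float64(-290.55), np.float64(-329.17)] [12.25, 7.0, 6.5, 76.75, 2.5, 1.5]
[546.   43.8 105.3] [-0.4  0.1 -2.3]
ball 541 (array([545.7,  28.3]), 17.3, 10.9, -80.6) gy [-23.5 -15.3  -7. ] gx [-8.1 -2.7  2.7] z [48.5 52.5 55.2]
blk 2057 (array([547. ,  36.7]), 40.8, 10.4, 8.9) gy [-12.1  -8.5  -4.5] gx [-19.5   4.7  19.3] z [128.2 135.  141. ]
blkall 10530 (array([546.2,  43.1]), 46.0, 23.4, 8.8) gy [-12.   -8.3   8. ] gx [-20.2   0.1  20. ] z [ 91.5 128.  144.3]
```

View pics/w9.png

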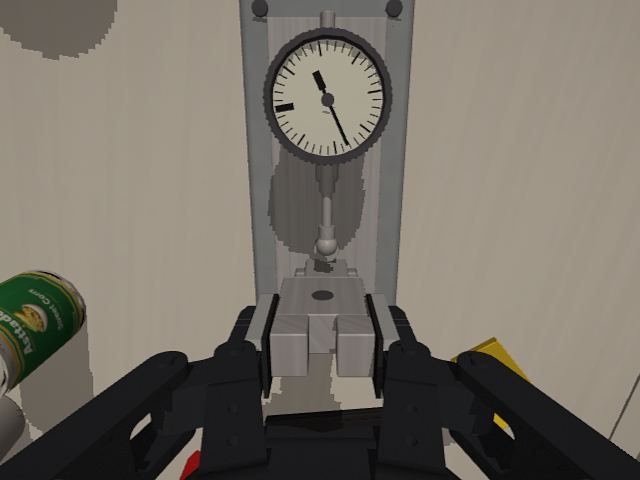

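The spacer is held over the jaw with its hole at (322,295) and slot at (322,335). The ball is at (325,245), and the zero bar is unchanged at (285,107). I need the spacer's face position relative to the ball.

```bash
python3 - <<'E'
from h import *
im,W9=wworld();p9,R,s=tool();W3=np.load("w3W.npy");p3=np.array([544.9,42.8,101.7]);print(p9.round(1))
g=np.array([-0.158,0.987]);gx=np.array([0.987,0.158])
for n,W,p in (("master",W3,p3),("spacer",W9,p9)):
    q=W[225:395,240:400].reshape(-1,3);r=q-p;gy=r[:,:2]@g;x=r[:,:2]@gx+1
    f=(abs(x)<14)&(abs(gy)<20)&(r[:,2]>-5)&(r[:,2]<27);t=(abs(x)<14)&(abs(gy)<16)&(r[:,2]>31)&(r[:,2]<37)
    print(n,"front face",np.median(gy[f]).round(2),f.sum(),"top gy",np.percentile(gy[t],[2,50,98]).round(2),np.median(r[t,2]).round(1),t.sum())
    b=(abs(x)<8)&(q[:,2]>47)&(q[:,2]<56)&(gy<-3);print(" ball tip",np.percentile(gy[b],[98,99.5]).round(2))
E
```

```text
[546.   43.8 105.4]
master front face -9.48 2852 top gy [-9.77 -1.68  7.97] 33.8 4253
 ball tip [-7.16 -6.45]
spacer front face -8.44 3614 top gy [-8.65 -0.91  7.22] 31.3 1001
 ball tip [-7.61 -7.04]
```

Emit:
apply_moves:
  xyz:
    - [0.03, 0.03, 0]
    - [0, 0, 0.2]
    - [0, 0, 0.2]
    - [0, 0, 0.2]
    - [0, 0, 0.2]
    - [0, 0, 0.1]
    - [0, 0, 0.1]
    - [0, 0, 0.1]
    - [0, 0, 0.1]
    - [0, 0, 0.1]
    - [0, 0, 0.1]
    - [0, 0, 0]
  delta_rot:
    - [0, 0, 0]
    - [0, 0, 0]
    - [0, 0, 0]
    - [0, 0, 0]
    - [0, 0, 0]
    - [0, 0, 0]
    - [0, 0, 0]
    - [0, 0, 0]
    - [0, 0, 0]
    - [0, 0, 0]
    - [0, 0, 0]
    - [0, 0, 0]
  hand: [1, 1, 1, 1, 1, 1, 1, 1, 1, 1, 1, 1]

```text
clock: 27.03
position: [544.7, 43.0, 68.8]
ee_rot: [0.761, -0.649, 0.0, -0.001]
contact_force: [0.3, 2.9, -2.9]
gripper_width: 35.3
grasp_force: 60.5
```

Emit:
apply_moves:
  xyz:
    - [0, 0, 0.08]
    - [0, 0, 0.08]
    - [0, 0, 0.08]
    - [0, 0, 0]
  delta_rot:
    - [0, 0, 0]
    - [0, 0, 0]
    - [0, 0, 0]
    - [0, 0, 0]
  hand: [1, 1, 1, 1]

```text
clock: 27.37
position: [544.2, 42.6, 62.4]
ee_rot: [0.761, -0.649, -0.0, 0.0]
contact_force: [0.2, 2.9, -4.0]
gripper_width: 34.9
grasp_force: 60.4
```

Emit:
apply_moves:
  xyz:
    - [0, 0, 0.06]
    - [0, 0, 0.06]
    - [0, 0, 0.04]
    - [0, 0, 0]
  delta_rot:
    - [0, 0, 0]
    - [0, 0, 0]
    - [0, 0, 0]
    - [0, 0, 0]
  hand: [1, 1, 1, 1]

```text
clock: 27.7
position: [544.2, 42.5, 58.7]
ee_rot: [0.761, -0.649, -0.0, 0.0]
contact_force: [0.8, 3.4, -2.6]
gripper_width: 35.1
grasp_force: 60.4
```

Emit:
apply_moves:
  xyz:
    - [0, 0, 0.04]
    - [0, 0, 0.03]
    - [0, 0, 0]
  delta_rot:
    - [0, 0, 0]
    - [0, 0, 0]
    - [0, 0, 0]
  hand: [1, 1, 1]

```text
clock: 27.95
position: [544.3, 42.5, 57.2]
ee_rot: [0.761, -0.649, -0.0, 0.0]
contact_force: [-1.0, 3.1, -2.7]
gripper_width: 34.9
grasp_force: 60.4
```

Emit:
apply_moves:
  xyz:
    - [0, 0, 0.04]
    - [0, 0, 0]
  delta_rot:
    - [0, 0, 0]
    - [0, 0, 0]
  hand: [1, 1]

```text
clock: 28.12
position: [544.4, 42.6, 56.2]
ee_rot: [0.761, -0.649, 0.0, -0.0]
contact_force: [-0.6, 2.9, -1.7]
gripper_width: 35.5
grasp_force: 60.4
```

Emit:
apply_moves:
  xyz:
    - [0, 0, 0.04]
    - [0, 0, 0.03]
    - [0, 0, 0]
  delta_rot:
    - [0, 0, 0]
    - [0, 0, 0]
    - [0, 0, 0]
  hand: [1, 1, 1]

```text
clock: 28.37
position: [544.4, 42.6, 54.4]
ee_rot: [0.761, -0.649, -0.0, -0.0]
contact_force: [0.2, 3.3, -2.0]
gripper_width: 35.2
grasp_force: 60.4
```

Emit:
apply_moves:
  xyz:
    - [0, 0, 0.04]
    - [0, 0, 0]
  delta_rot:
    - [0, 0, 0]
    - [0, 0, 0]
  hand: [1, 1]

```text
clock: 28.53
position: [544.4, 42.5, 54.0]
ee_rot: [0.761, -0.649, 0.0, 0.0]
contact_force: [-1.2, 3.3, 3.4]
gripper_width: 35.0
grasp_force: 61.0
```

Emit:
apply_moves:
  xyz:
    - [0, 0, 0.03]
    - [0, 0, 0.03]
    - [0, 0, 0]
  delta_rot:
    - [0, 0, 0]
    - [0, 0, 0]
    - [0, 0, 0]
  hand: [1, 1, 1]

```text
clock: 28.78
position: [544.5, 42.5, 53.9]
ee_rot: [0.761, -0.648, 0.0, -0.0]
contact_force: [-4.5, 3.5, 12.7]
gripper_width: 34.9
grasp_force: 62.3
```

Firm stop. Easing off, releasing and rising, then a check.

Emit:
apply_moves:
  xyz:
    - [0, 0, -0.04]
    - [0, 0, -0.04]
    - [0, 0, 0]
    - [0, 0, 0]
    - [0, 0, 0]
    - [0, 0, 0]
    - [0, 0, 0]
    - [0, 0, 0]
    - [0, 0, -0.3]
    - [0, 0, -0.8]
    - [0, 0, -1]
    - [0, 0, -1]
    - [0, 0, 0]
    - [0.8, 0, 0]
    - [0.8, 0, 0]
    - [0.8, 0, 0]
    - [0.8, 0, 0]
    - [0, 0, 0]
    - [0, 0, 0]
    - [0, 0, 0]
  delta_rot:
    - [0, 0, 0]
    - [0, 0, 0]
    - [0, 0, 0]
    - [0, 0, 0]
    - [0, 0, 0]
    - [0, 0, 0]
    - [0, 0, 0]
    - [0, 0, 0]
    - [0, 0, 0]
    - [0, 0, 0]
    - [0, 0, 0]
    - [0, 0, 0]
    - [0, 0, 0]
    - [0, 0, 0]
    - [0, 0, 0]
    - [0, 0, 0]
    - [0, 0, 0]
    - [0, 0, 0]
    - [0, 0, 0]
    - [0, 0, 0]
  hand: [1, 1, 1, -0.4, -0.4, -0.4, -0.4, -0.4, -0.4, -0.4, -0.4, -0.4, -0.4, -0.4, -0.4, -0.4, -0.4, -0.4, -0.4, -0.4]

```text
clock: 30.45
position: [556.9, -36.3, 131.7]
ee_rot: [0.761, -0.649, -0.0, -0.0]
contact_force: [-1.0, 0.7, -0.6]
gripper_width: 60.0
grasp_force: 0.0
```

```bash
python3 ang.py 10; python3 - <<'E'
from h import *
im,W=wworld()
m=(W[...,2]>78)&(W[...,2]<92)&(np.hypot(W[...,0]-545,W[...,1]-42)<35);print("block",rect(W[m]),np.percentile(W[m][:,2],[5,50,95]))
b=eyes.get_image("top");Wt=world(b);q=Wt[240:275,222:245].reshape(-1,3);q=q[(q[:,2]>60)&(q[:,2]<72)];print("master",rect(q),np.median(q[:,2]))
E
```

```text
[556.9 -36.3 131.7] [-1.   0.7 -0.6] 59.982687824501596 j6 -0.066
circle [198.6 196.6 156. ] centre [556.9 -41. ]
ring (array([557.2, -42. ]), 58.3, 58.3, 54.9) 7678
outer [np.float64(-25.92), np.float64(-116.19), np.float64(-161.59), np.float64(-206.19), np.float64(-295.88), np.float64(-311.8), np.float64(-341.07)] [1.0, 0.75, 1.25, 1.0, 1.0, 6.75, 10.75]
inner [np.float64(-134.15), np.float64(-311.33)] [21.5, 11.25]
block (array([544.4,  42.4]), 36.1, 18.3, 9.4) [79.43387245 84.95063709 86.06084951]
master (array([517.6, 227.6]), 31.8, 4.3, 5.8) 65.7480942318715
```

View pics/c10.png

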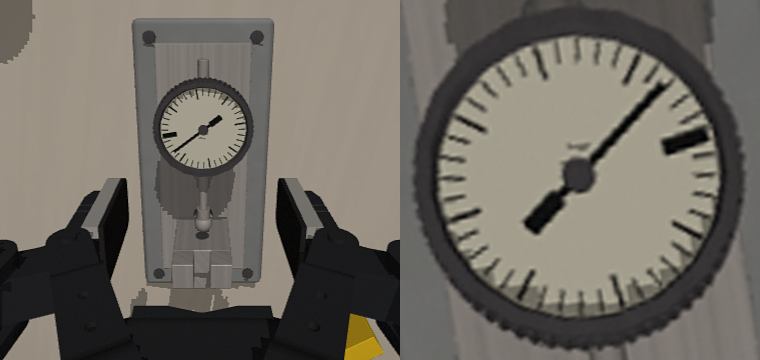

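The spacer is home in the jaw with its top at 85 mm, the same height as the master had. The zero bar is unchanged at 341° and the needle reads lower. Handing in.

```bash
python3 -c "
from bench import arm
print(arm.job_done())"
```

```text
the job is handed in; nothing more can be done
None
```

I set the zero on the master and stood it upright back on the mat. The spacer is fully home in the jaw with the zero undisturbed; the needle reads about 0.5 rad (about 1 mm) below zero, and the job is handed in at about 31 s of the 72 s allowed.

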